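Pack a two-layer rack: block below, divider down, dome on top

TASK

Finish packing the small two-layer wooden rack: slide the loose plaster block lying before the empty bottom cell all the way into that cell, tip the standing divider down flat over the bottom layer, then push the white cast dome from the side shelf until it stands wholly on the divider. Leave the block that is already packed, and the things lying round the rack, where they are.

Things in the scene. Friction and masses are not known exactly. Their poses are not given: they have to be found in the camera images.
- rack: Wooden rack fixed to the worktop, which is the floor of its bottom layer. Origin on the worktop, midway between two bottom cells side by side along x: centred at x = -33 mm (already filled) and +33 mm (empty). Each is 61 mm wide (x) and 94 mm deep (y), walls 34 mm high, open above and to -y. Feed shelf on the -x side; end wall at x = 73 to 81 mm, 64 mm high.
- cell_mouth (a point): Middle of the empty cell's mouth, on the worktop (rack x = 33, y = -47 mm); the cell runs from here along the rack's +y to its back stop at y = +47. At the outer wall a flared cheek 30 mm high reaches out to y = -78 mm and to x = 83 mm; a round post of 9 mm ends the wall between the cells.
- cell_home (a point): Point on the worktop under the centre of the block when it is fully home in the empty cell, its rear end then about flush with the mouth (rack x = 33, y = 2 mm).
- feed_shelf (a point): Middle of the feed shelf's top (rack x = -147, y = 0, z = 41.5 mm). The shelf runs from x = -222 to -72 mm, with a rail along each side (y = 56 to 64 mm either side, top at z = 57.5 mm), open at both ends: to -x and to the divider.
- divider (a joint): Divider hinge, rad: 0 = flat over the cells, 1.57 = upright, 1.85 = farthest open; starts leaning slightly past upright, away from the cells, and stays there. Damped: pushed over towards the cells to under about 1.3 it sinks shut by itself in 1 to 2 s. Flat, its lip (rack y = -58 to -64 mm) closes the cell mouths; a block sticking out under it keeps the divider up.
- divider_hinge (a point): Middle of the hinge line, which runs along the rack's x at rack y = 68, z = 37 mm.
- divider_edge (a point): Middle of the divider's free edge: the upper edge, about 168 mm above the worktop, while it stands. Board 140 mm (rack x) by 132 mm (hinge to edge), 6 mm thick, 0.16 kg; flat, its top is at z = 40 mm. Lip 22 mm below this edge. Rims 13 mm high, 7 mm thick, 114 mm apart, on top along hinge and free edge; standing, they are on its rear (+y) side, where there is free room.
- upper_bay (a point): Point on the top of the closed divider (rack x = 10, y = 0, z = 40 mm), a good place for the centre of the dome's underside.
- block: Loose plaster block, 45 x 90 x 30 mm (its x, y, z), 0.13 to 0.27 kg. Origin at the centre of its underside; its long axis y points roughly into the empty cell. It lies on the worktop before the mouth.
- packed_block: The like plaster block that already lies in the other bottom cell. Origin at the centre of its underside.
- dome: White cast dome with a ridged surface, 97 mm in diameter, 51 mm high, 0.11 to 0.23 kg; stands on its flat rim on the feed shelf between the rails. Too wide to grasp. Origin at the centre of its underside. Slid along the rack's +x it passes onto the closed divider (1.5 mm step down) and meets the end wall with its centre at about x = 26 mm of the rack.
- tape: Bystander: roll of masking tape, 68 mm across, 24 mm high, to the left of the rack.
- petal: Bystander: thin bent white tile, 55 x 57 x 16 mm, left of the feed shelf.
- cuff: Bystander: small white open cuff (curved collar), 46 x 36 x 15 mm, on the worktop nearer the robot, to the right of the feed shelf.
Not all that is in view belongs to the job. Leave any pink look-alike of the block alone.

How it is judged:
On the way, in this order (a step that is already met when the one before it is completed fails the run):
1. the loose block is fully inside the empty bottom cell while the divider is still up (y of block in the frame of rack between -0.011 and 0.02 m and x of block in the frame of rack between 0.015 and 0.05 m and z of block in the frame of rack below 0.004 m and angle between block's own z axis and vertical below 0.1 rad and value of joint divider above 0.5 rad), for 0.2 s.
2. the divider lies flat over the filled bottom layer (y of block in the frame of rack between -0.011 and 0.02 m and x of block in the frame of rack between 0.015 and 0.05 m and z of block in the frame of rack below 0.004 m and angle between block's own z axis and vertical below 0.1 rad and value of joint divider below 0.05 rad), for 0.2 s.
At the end, for the whole second after the job is handed in: The loose block lies flat in the cell that was empty, at most 13 mm short of home; the divider is shut to within 0.05 rad; the dome stands upright and at rest, wholly on the divider (centre -20 to +35 mm along the rack's x, within 20 mm across) (all of step 2 and x of dome in the frame of rack between -0.02 and 0.035 m and y of dome in the frame of rack between -0.02 and 0.02 m and z of dome in the frame of rack between 0.036 and 0.046 m and angle between dome's own z axis and vertical below 0.1 rad and linear speed of each of dome, block below 0.02 m/s); the robot touches nothing.
It fails at once if the block already packed is shifted by more than 20 mm (distance of packed_block from where it was at the start of the episode above 0.02 m).
It fails at once if the tape roll is moved by more than 30 mm (distance of tape from where it was at the start of the episode above 0.03 m).
It fails at once if the petal tile is moved by more than 30 mm (distance of petal from where it was at the start of the episode above 0.03 m).
It fails at once if the cuff is moved by more than 30 mm (distance of cuff from where it was at the start of the episode above 0.03 m).
It also fails if it takes over 61 s, if anything falls off the work surface, if the arm or the gripper's body presses on something with over 40 N, if the wrist force passes 120 N, or if a joint passes its speed limit or range.

ROBOT

A 6-joint arm with a two-finger parallel gripper is mounted at the origin on a cart in front of the work surface, level with it; the furniture and walls round the work are solid. World frame = base frame: x ahead of the robot, y to its left, z up, the work surface at z = 0. Lengths are in m, angles in rad, forces in N, time in s.
With the tool pointing down it reaches from about 0.375 to 0.75 m from the base axis. Payload 9 kg.
Tool frame: the origin (TCP) lies at the very end of the fingers, on their centre line; the grasp point (between the pads) lies 19 mm behind it; z points along the fingers, y is the direction in which the jaws open and shut (so a half turn about z gives the same grasp; the last joint's range is limited). The gripper opens to 85 mm and grips with 20 to 120 N. Pads are 22 mm wide; open, the fingers measure 114 mm over their backs; the gripper's body (76 mm by 85 mm) begins 54 mm behind the grasp point. The pads swing forward as they close: fully open they stand 13 mm farther back than shut.
Start: joints at [1.035, 0.104, 0.097, 1.564, 0, 1.353], TCP at [0.187, 0.57, 0.231] pointing down, gripper open.
Joint ranges: [-2.99, 2.99], [-0.84, 1.86], [-1.1, 1.16], [-1.84, 2.11], [-1.51, 1.56], [-3.14, 3.14]. Speed limits (rad/s): [2.22, 2.22, 2.57, 3.14, 3.14, 3.14].

INTERFACE

Orientations are given as a rotation vector (axis times angle).
In Python, from station import robot gives the robot as it stands.
- The arm moves only by the tool apply_moves, never from a script. Its argument "series" is a list of rows, each a list of 5 numbers: the shift along the tool's x, y, z in units of 75 mm (1.0 is 75 mm), then the turn about the tool's z in units of 180 degrees (1.0 is 180 degrees), then the gripper's target within -1 to 1 (fully open at 1, half-way at 0, shut at -1). A call has 1 to 10 rows; each row shifts and turns the commanded pose from where the row before left it, along the tool's axes as they then stand; what a row does not reach is not made up. A row lasts 1/10 s, in which the tool goes at most 50 mm and 8.59 degrees, less where a joint would pass 70% of its speed; a pose out of reach is approached as far as the arm can. A call with a number of a shift or a turn outside -1 to 1 is refused whole. A call with a gripper value outside its range is refused whole. The fingers move at their own pace and stop on an object; the grip force is fixed at half the most. Time passes only in rows, so rows that do not move let the fingers close. It gives the time, the measured TCP pose, the force and the opening at its end, in the units of the state.
- robot.state(): the state, without advancing time (a new reading comes with each control period).
- robot.get_image(name): name is "scene" or "side" or "wrist"; returns the picture (420x560x3 uint8, blue, green, red); there is no depth.
- robot.calibration(name): a dict with "K" (3x3 intrinsics, pixels), "k1" (the pictures are not rectified: a ray, as slopes to the right and down, at radius r is drawn at 1 + k1 r^2 times it, then the intrinsics apply), "extrinsics" (4x4, takes a point from world to camera coordinates); the wrist camera has in their place "mount" (4x4, takes a point from camera to tool coordinates, whose origin is the TCP and whose axes are the flange's). Camera axes: x right, y up, looking along -z (the intrinsics and any distortion apply to the point x, -y, -z); pixel columns grow to the right and rows downward; lengths in m; the calibration is good to about 2 mm. A picture is of the moment at which its call begins: read the wrist's pose just before it. calibration takes no time and is no camera call.
- robot.finish_job(): hands the job in, once; it reports no verdict.
The state is a dict: "time_s": time; "qpos": joint angles; "joint_velocities": joint speeds; "tau": joint torques, N m; "tcp_pos": TCP position; "eef_rot": TCP orientation; "wrist_force": force on the tool from outside, world axes, zero at the start; "wrist_torque": the same for the moment, N m; "width": finger opening in m.
Only numpy, scipy, OpenCV 4.12 (cv2) and the standard library are available. Lean on these libraries where they do the work, as an engineer would, in place of code of your own. Each camera call takes 0.05 s, during which the arm holds its last target.

## Working session

There is one attempt and no reset: what is moved stays moved. The work goes in short steps, Python scripts to look and compute and a tool call to move; the robot and the scene stay as the last step left them, time stands still between calls to the robot, and variables do not carry over. Pictures are saved under pics/ and viewed, and the job is handed in when it is done.

Besides the shell and the picture viewer there is one more tool, called after ">>>" as name(argument=value, ...), one argument or row to a line, values as JSON. apply_moves: Moves the arm, as the interface text tells. Its arguments: {"type":"object","properties":{"series":{"type":"array"}},"required":["series"]}

```bash
mkdir -p pics; cat > h.py <<'E'
import numpy as np, cv2
from station import robot
from scipy.spatial.transform import Rotation as R
def shot(n,f):
    im=robot.get_image(n); cv2.imwrite('pics/'+f,im); return im
def ray(n,u,v,E=None):
    c=robot.calibration(n);K=np.array(c['K']);k1=c['k1']
    d=np.array([(u-K[0,2])/K[0,0],(v-K[1,2])/K[1,1]])
    s=d.copy()
    for _ in range(20): s=d/(1+k1*(s@s))
    E=np.array(c['extrinsics']) if E is None else E
    return -E[:3,:3].T@E[:3,3], E[:3,:3].T@np.array([s[0],-s[1],-1])
def at(n,u,v,z,E=None):
    o,d=ray(n,u,v,E); return o+d*(z-o[2])/d[2]
def proj(n,P,E=None):
    c=robot.calibration(n);K=np.array(c['K']);k1=c['k1']
    E=np.array(c['extrinsics']) if E is None else E
    P=np.atleast_2d(P);p=P@E[:3,:3].T+E[:3,3]
    s=np.c_[p[:,0]/-p[:,2],-p[:,1]/-p[:,2]]
    s=s*(1+k1*(s**2).sum(1))[:,None]
    return s*[K[0,0],K[1,1]]+[K[0,2],K[1,2]]
def wristE():
    s=robot.state();T=np.eye(4);T[:3,:3]=R.from_rotvec(s['eef_rot']).as_matrix();T[:3,3]=s['tcp_pos']
    return np.linalg.inv(T@np.array(robot.calibration('wrist')['mount']))
E
python3 - <<'E'
from h import *
s=robot.state();print(s)
for n in('scene','side'):print(n,robot.calibration(n))
for n in('scene','side','wrist'):shot(n,n+'0.png')
E
```

```text
{'time_s': 0.0, 'qpos': array([ 1.03531248e+00,  1.04714192e-01,  9.64860761e-02,  1.56391737e+00,
       -2.76773710e-06,  1.35308259e+00]), 'joint_velocities': array([-0.00033622,  0.00099501, -0.00078944, -0.00123451,  0.00081548,
        0.00207842]), 'tau': array([ 9.06770165e-04, -5.56938529e+01,  5.03641784e+01,  1.70759240e-02,
       -1.80451257e-04, -1.03341608e-05]), 'tcp_pos': array([0.18729412, 0.56966602, 0.23052287]), 'eef_rot': array([-4.96976430e-01, -3.10153411e+00,  1.97202846e-03]), 'wrist_force': array([-0.16174832, -0.14889319,  0.10868147]), 'wrist_torque': array([ 0.00218531,  0.01110227, -0.005647  ]), 'width': 0.08567902178695462}
scene {'K': array([[382.18629389,   0.        , 277.81140673],
       [  0.        , 382.18629389, 208.54171703],
       [  0.        ,   0.        ,   1.        ]]), 'k1': -0.024859658721023966, 'extrinsics': array([[ 0.35753974,  0.93382529, -0.01164718, -0.38374577],
       [-0.71794666,  0.28281812,  0.63605543,  0.26213894],
       [ 0.59725868, -0.21905304,  0.77155546, -1.18231626],
       [ 0.        ,  0.        ,  0.        ,  1.        ]])}
side {'K': array([[387.10675668,   0.        , 285.39477604],
       [  0.        , 387.10675668, 201.24494851],
       [  0.        ,   0.        ,   1.        ]]), 'k1': -0.030605230065436174, 'extrinsics': array([[ 0.99765882, -0.06537237, -0.02008303, -0.49745752],
       [ 0.05608819,  0.6141339 ,  0.78720625, -0.20059255],
       [-0.03912787, -0.78648968,  0.61636272, -0.71194258],
       [ 0.        ,  0.        ,  0.        ,  1.        ]])}
```

View pics/scene0.png

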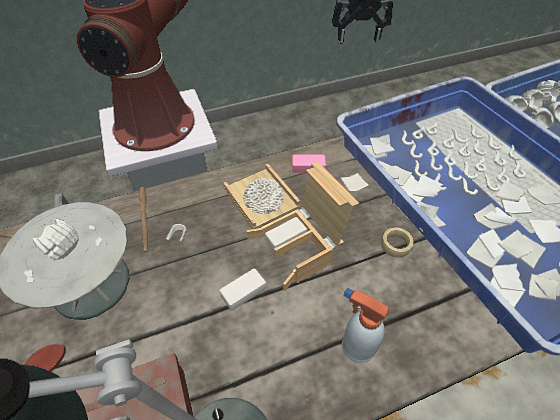

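View pics/side0.png

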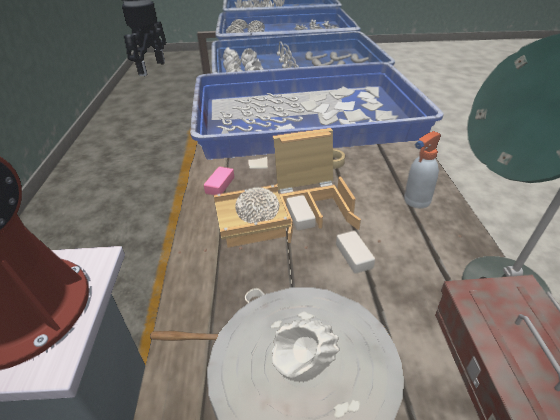

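View pics/wrist0.png

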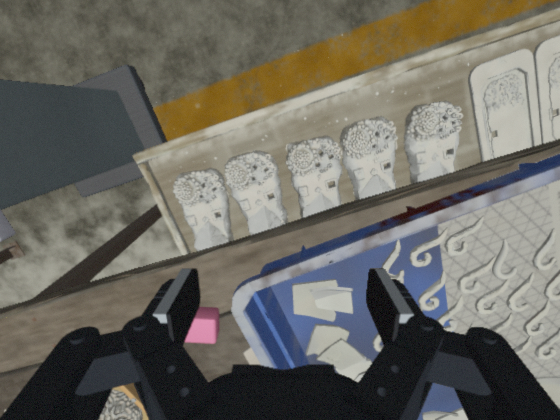

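The loose block is the white one at scene (243,288) / side (355,251). The packed one is at scene (286,233), and the pink look-alike is at scene (309,161). The white one fits because it lies before the empty cell. I'll confirm in enlarged crops.

```bash
python3 - <<'E'
import cv2
a=cv2.imread('pics/scene0.png')[150:320,205:375];cv2.imwrite('pics/sc.png',cv2.resize(a,None,fx=3.5,fy=3.5,interpolation=cv2.INTER_CUBIC))
a=cv2.imread('pics/side0.png')[120:280,200:400];cv2.imwrite('pics/sd.png',cv2.resize(a,None,fx=3.5,fy=3.5,interpolation=cv2.INTER_CUBIC))
E
```

```text
(no output)
```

View pics/sc.png

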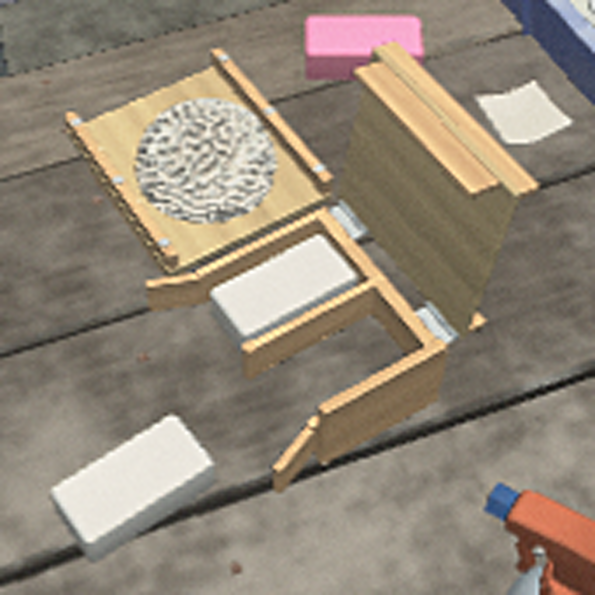

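View pics/sd.png

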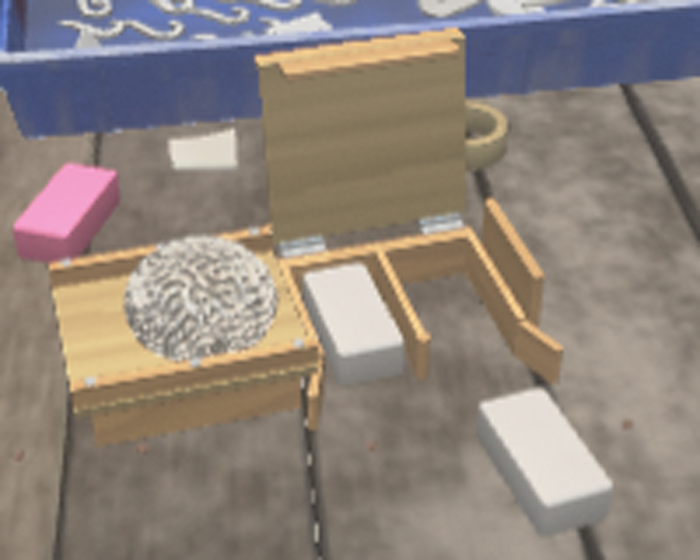

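```bash
cat > fit.py <<'E'
from h import *
from scipy.optimize import least_squares
sc=lambda a,b:(205+a/3.5,150+b/3.5)
sd=lambda a,b:(200+a/3.5,120+b/3.5)
obs=[('scene',(-222,-60,57.5),sc(72,115)),('scene',(-72,-60,57.5),sc(172,262)),('scene',(-222,60,57.5),sc(217,51)),('scene',(-72,60,57.5),sc(326,182)),
('scene',(0,-47,34),sc(248,346)),('scene',(-2.5,47,34),sc(366,285)),
('side',(-222,-60,57.5),sd(72,388)),('side',(-72,-60,57.5),sd(316,348)),('side',(-222,60,57.5),sd(52,263)),('side',(-72,60,57.5),sd(272,230)),
('side',(0,-47,34),sd(420,340)),('side',(-2.5,47,34),sd(378,253)),('side',(63.5,47,34),sd(468,237))]
def T(p,P):
    c,s=np.cos(p[2]),np.sin(p[2]);P=np.atleast_2d(np.array(P,float))/1000
    return np.c_[P[:,0]*c-P[:,1]*s+p[0],P[:,0]*s+P[:,1]*c+p[1],P[:,2]]
def res(p): return np.concatenate([proj(n,T(p,P))[0]-np.array(o) for n,P,o in obs])
if __name__=='__main__':
    r=least_squares(res,[.5,.1,0],loss='soft_l1');print(r.x,np.degrees(r.x[2]));print(np.round(res(r.x).reshape(-1,2),1))
    p=r.x
    inv=lambda w:(np.array([[np.cos(p[2]),np.sin(p[2])],[-np.sin(p[2]),np.cos(p[2])]])@(w[:2]-p[:2])*1000).round(1)
    # block top corners
    for n,f,cs in(('scene',sc,[(52,495),(95,548),(215,468),(173,415)]),('side',sd,[(478,402),(540,390),(610,480),(547,508)])):
        W=np.array([at(n,*f(*c),.03) for c in cs]);print(n,W.round(4)[:,:2].tolist(),'c',W.mean(0).round(4),inv(W.mean(0)));print([inv(w).tolist() for w in W])
    # dome: silhouettes
    def dome(c,n):
        th=np.linspace(0,2*np.pi,60);pts=[]
        for k in np.linspace(0,1,12):
            r=48.5*np.sqrt(1-k*k);z=41.5+51*k
            pts+=[(c[0]+r*np.cos(t),c[1]+r*np.sin(t),z) for t in th]
        q=proj(n,T(p,pts));return q.min(0),q.max(0)
    bb={'scene':(sc(134,97),sc(278,223)),'side':(sd(125,236),sd(278,362))}
    f=lambda c:np.concatenate([np.concatenate(dome(c,n))-np.concatenate(bb[n]) for n in bb])
    d=least_squares(f,[-147,0]);print('dome',d.x,f(d.x).round(1),T(p,[[*d.x,41.5]]))
    for n in('scene','side'):
        im=cv2.imread(f'pics/{n}0.png')
        for q in [(-222,-64,57.5),(-72,-64,57.5),(-222,64,57.5),(-72,64,57.5),(2.5,-47,34),(2.5,47,34),(63.5,47,34),(63.5,-47,34),(33,2,0),(83,-78,30),(-63.5,47,34),(73,0,64),(81,0,64)]:
            u=proj(n,T(p,q))[0];cv2.circle(im,tuple(int(x*16) for x in u),16,(0,0,255),-1,cv2.LINE_AA,4)
        x=(150,320,205,375) if n=='scene' else(120,280,200,400)
        cv2.imwrite(f'pics/fit_{n}.png',cv2.resize(im[x[0]:x[1],x[2]:x[3]],None,fx=3.5,fy=3.5))
E
python3 fit.py
```

```text
[0.58253189 0.22383234 0.1762996 ] 10.101222944343258
[[-1.7 -0.8]
 [-1.1 -1.6]
 [-1.  -0.4]
 [-0.3 -0. ]
 [-1.3  0.6]
 [-0.2 -0.8]
 [-0.4 -1.7]
 [ 1.  -2.7]
 [-0.4 -0.2]
 [ 0.7 -1. ]
 [ 1.5 -1.6]
 [ 0.3 -1. ]
 [ 0.7 -0.8]]
scene [[0.6435, 0.0376], [0.6846, 0.0515], [0.6615, 0.1327], [0.6182, 0.1211]] c [0.6519 0.0857 0.03  ] [  44.1 -148.1]
[[27.3, -194.1], [70.3, -187.5], [61.8, -103.5], [17.1, -107.4]]
side [[0.6143, 0.1175], [0.6533, 0.1247], [0.6771, 0.0478], [0.6377, 0.0301]] c [0.6456 0.08   0.03  ] [  36.9 -152.7]
[[12.6, -110.3], [52.3, -110.1], [62.2, -189.9], [20.3, -200.4]]
dome [-134.48442084    3.162748  ] [ 0.6  0.7 -0.5  0.9 -0.5 -0.7 -0.6  0.2] [[0.44957734 0.20335915 0.0415    ]]
```

View pics/fit_scene.png

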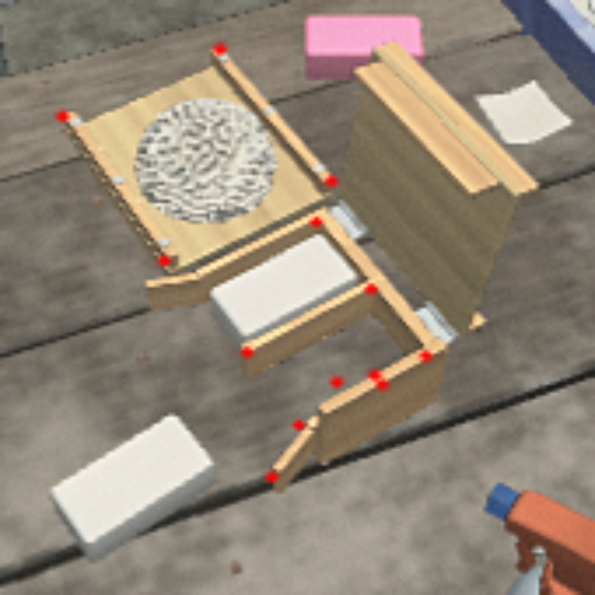

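View pics/fit_side.png

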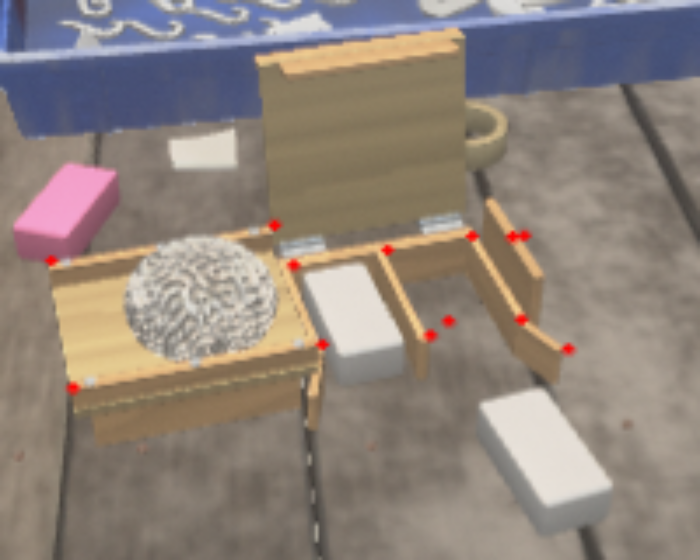

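>>> apply_moves(
  series=[
    [0, 0, -0.1, 0.0444, 1],
    [0, 0, -0.1, 0.0444, 1],
    [0, 0, -0.1, 0.0444, 1],
    [0, 0, -0.1, 0.0444, 1],
    [0, 0, -0.1, 0.0444, 1],
    [0, 0, -0.1, 0.0444, 1],
    [0, 0, -0.07, 0.0444, 1],
  ],
)

```text
time_s: 0.85
tcp_pos: [0.1875, 0.57, 0.2818]
eef_rot: [-1.901, -2.501, 0.0]
wrist_force: [0.5, -0.1, 0.2]
width: 0.0855
```

>>> apply_moves(
  series=[
    [-0.53, 0.29, 0, 0, 1],
    [-0.53, 0.29, 0, 0, 1],
    [-0.53, 0.29, 0, 0, 1],
    [-0.53, 0.29, 0, 0, 1],
    [-0.53, 0.29, 0, 0, 1],
    [-0.53, 0.29, 0, 0, 1],
    [-0.53, 0.29, 0, 0, 1],
    [-0.53, 0.29, 0, 0, 1],
    [-0.53, 0.29, 0, 0, 1],
    [-0.53, 0.29, 0, 0, 1],
  ],
)

```text
time_s: 1.85
tcp_pos: [0.5063, 0.2454, 0.2814]
eef_rot: [-1.894, -2.506, -0.0]
wrist_force: [1.1, 1.1, -0.2]
width: 0.0857
```

>>> apply_moves(
  series=[
    [-0.53, 0.29, 0, 0, 1],
    [-0.53, 0.29, 0, 0, 1],
    [-0.53, 0.29, 0, 0, 1],
    [-0.53, 0.29, 0, 0, 1],
    [0, 0, 0, 0, 1],
  ],
)

```text
time_s: 2.35
tcp_pos: [0.6349, 0.1133, 0.2789]
eef_rot: [-1.899, -2.501, 0.003]
wrist_force: [-0.4, 0.5, -1.5]
width: 0.0851
```

The overlaid fit points sit on the rack features in both pictures, within about 1–2 px. Next, the wrist view.

```bash
python3 - <<'E'
from h import *
from fit import T
p=[0.58253189,0.22383234,0.1762996]
E=wristE();np.save('w1.npy',E);im=shot('wrist','wrist1.png')
for q in [(2.5,-47,34),(2.5,47,34),(63.5,-47,34),(0,-47,34),(83,-78,30),(33,2,0),(33,-47,0)]:
    print(q,proj('wrist',T(p,q),E)[0].round(0))
E
```

```text
(2.5, -47, 34) [265. 118.]
(2.5, 47, 34) [271.  33.]
(63.5, -47, 34) [313. 122.]
(0, -47, 34) [263. 118.]
(83, -78, 30) [325. 148.]
(33, 2, 0) [292.  80.]
(33, -47, 0) [289. 119.]
```

View pics/wrist1.png

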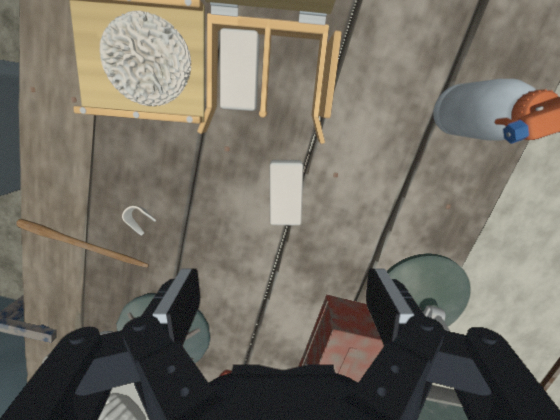

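```bash
python3 - <<'E'
import cv2
a=cv2.imread('pics/wrist1.png')[0:240,190:350];cv2.imwrite('pics/wc.png',cv2.resize(a,None,fx=2.5,fy=2.5,interpolation=cv2.INTER_CUBIC))
a=cv2.imread('pics/wrist1.png')[150:235,260:315];cv2.imwrite('pics/wc2.png',cv2.resize(a,None,fx=7,fy=7,interpolation=cv2.INTER_CUBIC))
E
```

```text
(no output)
```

View pics/wc.png

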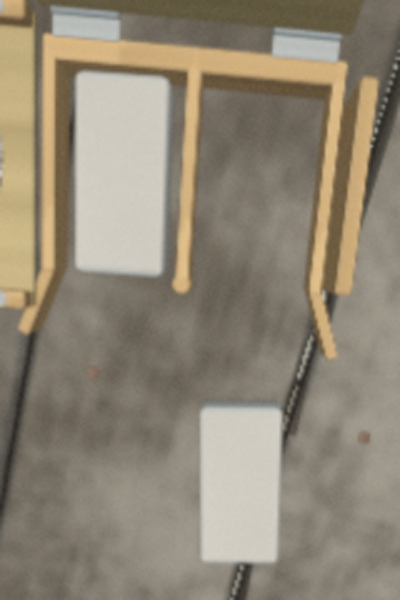

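View pics/wc2.png

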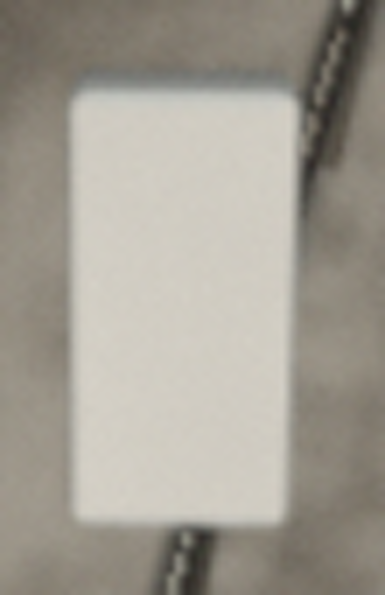

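```bash
python3 - <<'E'
from h import *
import fit
E=np.load('w1.npy')
W=lambda a,b:(190+a/2.5,b/2.5)
wo=[((0,-47,34),W(182,284)),((2.5,47,34),W(203,78)),((63.5,47,34),W(329,90)),((-63.5,47,34),W(60,62)),((-63.5,-47,34),W(50,270)),((63.5,-47,34),W(310,288)),((-2.5,47,34),W(187,73)),((83,-78,30),W(334,356))]
def rw(p):return np.concatenate([proj('wrist',fit.T(p,P),E)[0]-np.array(o) for P,o in wo])
from scipy.optimize import least_squares
r=least_squares(rw,[.58,.22,.17]);print('wrist only',r.x,rw(r.x).reshape(-1,2).round(1).tolist())
r2=least_squares(lambda p:np.r_[rw(p),fit.res(p)],[.58,.22,.17],loss='soft_l1');print('all',r2.x,rw(r2.x).reshape(-1,2).round(1).tolist())
p=r2.x;np.save('rack.npy',p)
B=np.array([at('wrist',260+a/7,150+b/7,.03,E) for a,b in[(70,92),(298,95),(288,525),(72,525)]])
c=B.mean(0);d=(B[0]+B[1]-B[2]-B[3])/2
Ri=lambda p:np.array([[np.cos(p[2]),np.sin(p[2])],[-np.sin(p[2]),np.cos(p[2])]])
print('block',c,np.degrees(np.arctan2(-d[0],d[1])),np.linalg.norm(d),Ri(p)@(c[:2]-p[:2]),'vs wrist rack',Ri(r.x)@(c[:2]-r.x[:2]))
s=robot.state();print(s['tcp_pos'],R.from_rotvec(s['eef_rot']).as_matrix().round(3))
E
```

```text
wrist only [0.5803472  0.22789627 0.18352641] [[-0.3, 0.3], [-1.3, -2.2], [0.9, -1.8], [-1.5, -1.1], [1.6, 1.4], [-1.0, 3.2], [0.8, -0.6], [1.1, 2.0]]
all [0.58109841 0.22691166 0.18390703] [[0.1, 1.2], [-0.9, -1.0], [1.2, -0.7], [-1.0, 0.0], [2.0, 2.4], [-0.7, 4.2], [1.2, 0.5], [1.4, 2.9]]
block [0.64617228 0.08641618 0.03      ] 15.128614113277182 0.08837889910175772 [ 0.0382838  -0.15002646] vs wrist rack [ 0.03889981 -0.15111705]
[0.63342074 0.11541176 0.27969589] [[-0.27   0.963 -0.002]
 [ 0.963  0.27  -0.   ]
 [ 0.001 -0.002 -1.   ]]
```

>>> apply_moves(
  series=[
    [-0.4, 0.035, 0.4, 0, 1],
    [-0.4, 0.035, 0.4, 0, 1],
    [0, 0, 0.5, 0, 1],
    [0, 0, 0.5, 0, 1],
    [0, 0, 0.5, 0, 1],
    [0, 0, 0.5, 0, 1],
    [0, 0, 0.4, 0, 1],
    [0, 0, 0.3, 0, 1],
    [0, 0, 0.15, 0, 1],
    [0, 0, 0, 0, 1],
  ],
)

```text
time_s: 3.4
tcp_pos: [0.6523, 0.0624, 0.0064]
eef_rot: [-1.892, -2.505, 0.002]
wrist_force: [-0.1, 0.4, -0.0]
width: 0.0854
```

>>> apply_moves(
  series=[
    [0, 0, 0, 0, -1],
    [0, 0, 0, 0, -1],
    [0, 0, 0, 0, -1],
    [0, 0, 0, 0, -1],
    [0, 0, 0, 0, -1],
    [0, 0, 0, 0, -1],
  ],
)

```text
time_s: 4.0
tcp_pos: [0.655, 0.0614, 0.0097]
eef_rot: [1.893, 2.505, 0.002]
wrist_force: [-0.3, 0.5, 6.3]
width: 0.0438
```

```bash
python3 - <<'E'
from h import *
s=robot.state();print(s['time_s'],s['tcp_pos'],s['width'],s['wrist_force'])
E=wristE();np.save('w2.npy',E);im=shot('wrist','wrist2.png')
E
```

```text
4.0 [0.65502257 0.06140618 0.00967114] 0.04380540999367715 [-0.30108524  0.46383414  6.26926917]
```

View pics/wrist2.png

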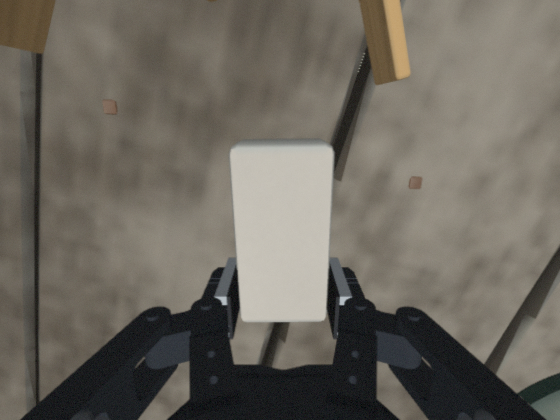

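>>> apply_moves(
  series=[
    [0, 0, -0.03, 0.0145, -1],
    [0, -0.06, -0.02, 0.0145, -1],
    [0.1, -0.065, 0, 0, -1],
    [0.15, 0, 0, 0, -1],
    [0.15, 0, 0, 0, -1],
    [0.15, 0, 0, 0, -1],
    [0, 0, 0, 0, -1],
  ],
)

```text
time_s: 4.75
tcp_pos: [0.6366, 0.1022, 0.0115]
eef_rot: [-2.003, -2.42, -0.0]
wrist_force: [0.2, -0.1, -2.2]
width: 0.0438
```

```bash
python3 - <<'E'
from h import *
s=robot.state();print(s['time_s'],s['tcp_pos'],R.from_rotvec(s['eef_rot']).as_matrix()[:,1],s['width'],s['wrist_force'])
E=wristE();np.save('w3.npy',E);im=shot('wrist','wrist3.png')
im=shot('scene','scene3.png')[150:320,205:375];cv2.imwrite('pics/sc3.png',cv2.resize(im,None,fx=3.5,fy=3.5,interpolation=cv2.INTER_CUBIC))
E
```

```text
4.75 [0.63656871 0.10221407 0.01145809] [ 9.82382924e-01  1.86878997e-01 -1.76136937e-04] 0.043781868607302064 [ 0.15376093 -0.05196108 -2.18327818]
```

View pics/wrist3.png

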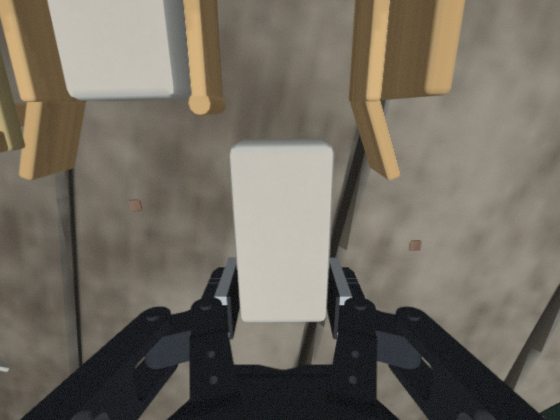

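View pics/sc3.png

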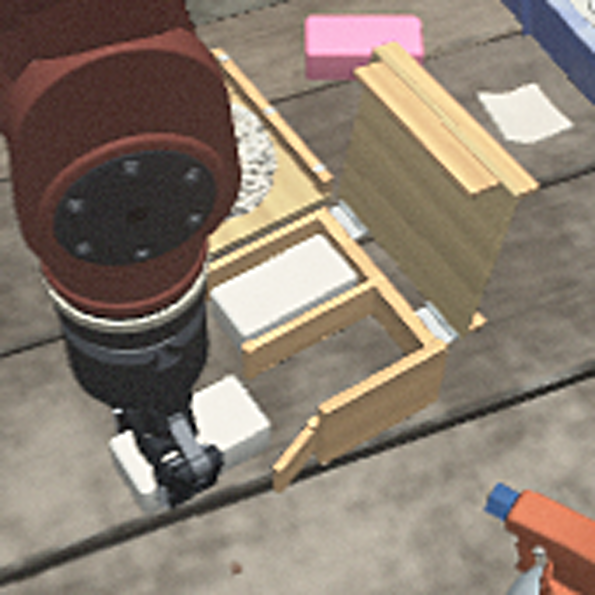

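>>> apply_moves(
  series=[
    [0.1, 0.02, 0, 0, -1],
    [0.13, 0.02, 0, 0, -1],
    [0.13, 0, 0, 0, -1],
    [0.13, 0, 0, 0, -1],
    [0.13, 0, 0, 0, -1],
    [0.11, 0, 0, 0, -1],
    [0, 0, 0.02, 0, -1],
  ],
)

```text
time_s: 5.55
tcp_pos: [0.6297, 0.1558, 0.0102]
eef_rot: [2.005, 2.419, 0.001]
wrist_force: [-0.3, -0.0, -2.8]
width: 0.044
```

```bash
python3 - <<'E'
from h import *
s=robot.state();print(s['time_s'],s['tcp_pos'],s['width'],s['wrist_force'])
im=shot('wrist','wrist4.png')
E
```

```text
5.55 [0.62970278 0.15583001 0.01022163] 0.043979352973965144 [-0.25582878 -0.04120816 -2.78772388]
```

View pics/wrist4.png

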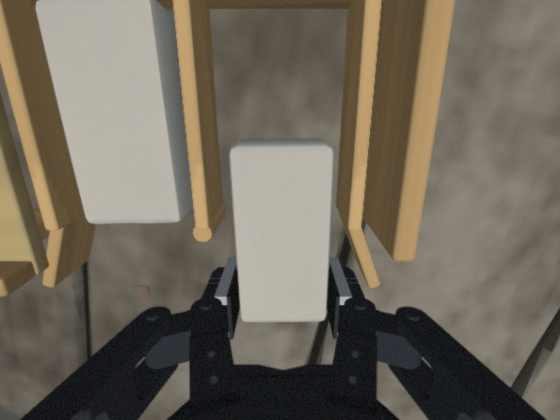

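>>> apply_moves(
  series=[
    [0, 0, 0.02, 0, 0.3],
    [0, 0, 0, 0, 0.3],
    [0, 0, 0, 0, 0.3],
    [-0.2, 0, 0, 0, 0.3],
    [-0.25, 0, 0, 0, 0.3],
    [-0.2, 0, 0, 0, 0.3],
    [0, 0, 0, 0, -1],
    [0, 0, 0, 0, -1],
    [0, 0, 0, 0, -1],
    [0, 0, 0, 0, -1],
  ],
)

```text
time_s: 6.6
tcp_pos: [0.6388, 0.107, 0.0085]
eef_rot: [-2.005, -2.418, -0.0]
wrist_force: [-0.1, -0.3, -0.4]
width: 0.0002
```

>>> apply_moves(
  series=[
    [0, 0, 0, 0, -1],
    [0, 0, 0, 0, -1],
    [0, 0, 0, 0, -1],
  ],
)

```text
time_s: 6.9
tcp_pos: [0.6388, 0.1068, 0.0085]
eef_rot: [-2.006, -2.418, -0.0]
wrist_force: [1.4, 0.2, -0.8]
width: -0.0001
```

```bash
python3 - <<'E'
from h import *
s=robot.state();print(s['time_s'],s['tcp_pos'],s['width'],s['wrist_force'])
im=shot('wrist','wrist5.png')
E
```

```text
6.9 [0.63881597 0.10681711 0.0085274 ] -0.00010856442984875609 [ 1.40124366  0.19573922 -0.77322513]
```

View pics/wrist5.png

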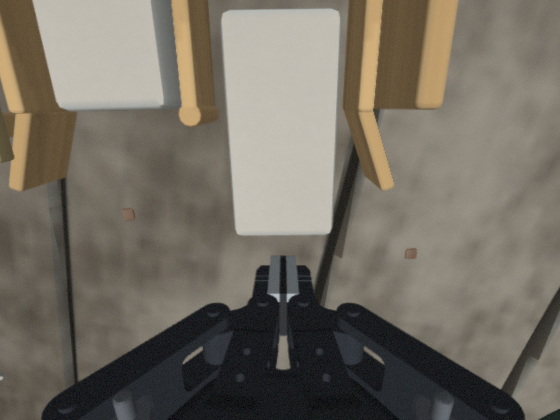

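>>> apply_moves(
  series=[
    [0.1, 0, 0, 0, -1],
    [0.12, 0, 0, 0, -1],
    [0.12, 0, 0, 0, -1],
    [0.12, 0, 0, 0, -1],
    [0.12, 0, 0, 0, -1],
    [0.12, 0, 0, 0, -1],
    [0.1, 0, 0, 0, -1],
    [0.08, 0, 0, 0, -1],
    [0.04, 0, 0, 0, -1],
    [0, 0, 0, 0, -1],
  ],
)

```text
time_s: 7.95
tcp_pos: [0.626, 0.1749, 0.0085]
eef_rot: [-2.005, -2.418, -0.0]
wrist_force: [-0.1, 0.1, 0.0]
width: -0.0004
```

```bash
python3 - <<'E'
from h import *
s=robot.state();print(s['time_s'],s['tcp_pos'],s['width'],s['wrist_force'])
im=shot('wrist','wrist6.png')
E
```

```text
7.95 [0.62602706 0.17489451 0.00852502] -0.0003679006873136723 [-0.12491433  0.14021064  0.02615716]
```

View pics/wrist6.png

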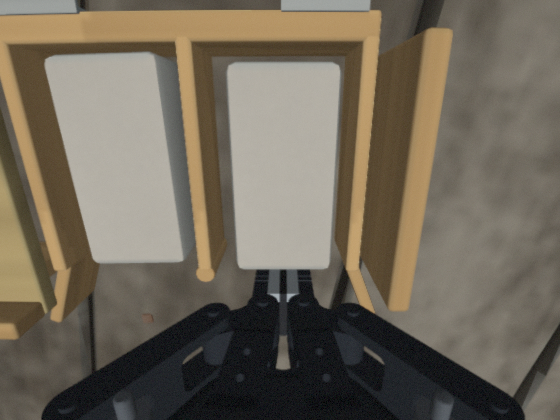

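>>> apply_moves(
  series=[
    [0.04, 0, 0, 0, -1],
    [0.04, 0, 0, 0, -1],
    [0, 0, 0, 0, -1],
  ],
)

```text
time_s: 8.3
tcp_pos: [0.6249, 0.1806, 0.0085]
eef_rot: [-2.006, -2.418, -0.0]
wrist_force: [-0.9, 0.6, 0.8]
width: -0.0001
```

>>> apply_moves(
  series=[
    [0.04, 0, 0, 0, -1],
    [0, 0, 0, 0, -1],
  ],
)

```text
time_s: 8.5
tcp_pos: [0.6251, 0.1808, 0.0087]
eef_rot: [2.006, 2.413, -0.005]
wrist_force: [0.7, -12.2, 0.8]
width: 0.0002
```

```bash
python3 - <<'E'
from h import *
s=robot.state();print(s['time_s'],s['tcp_pos'],s['width'],s['wrist_force'])
im=shot('wrist','wrist7.png')
E
```

```text
8.5 [0.62512052 0.18081681 0.00870699] 0.00024205090868853474 [  0.6732697  -12.15501201   0.77869945]
```

View pics/wrist7.png

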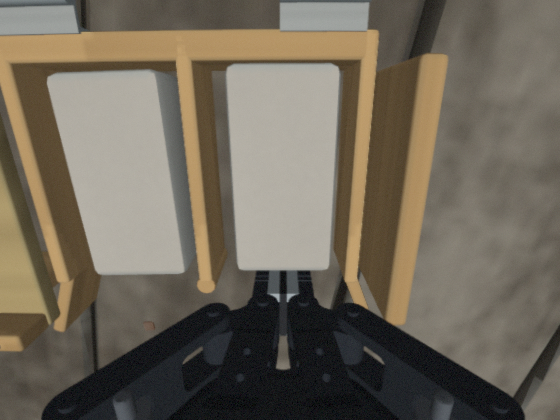

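>>> apply_moves(
  series=[
    [-0.15, 0, 0, 0, -1],
    [-0.1, 0, -0.2, 0, -1],
    [0, 0, -0.5, 0, -1],
    [0, 0, -0.6, 0, -1],
    [0, 0, -0.6, 0, -1],
    [0, 0, -0.6, 0, -1],
    [0, 0, -0.6, 0, -1],
    [0, 0, -0.4, 0, -1],
    [0.3, -0.1, 0, 0, -1],
    [0.4, -0.1, 0, 0, -1],
  ],
)

```text
time_s: 9.55
tcp_pos: [0.6043, 0.2129, 0.2739]
eef_rot: [2.008, 2.414, 0.005]
wrist_force: [-0.7, 0.5, -1.0]
width: 0.0001
```

>>> apply_moves(
  series=[
    [0.5, -0.1, 0, 0, -1],
    [0.5, -0.1, 0, 0, -1],
    [0.5, 0, 0, 0, -1],
    [0.4, 0, 0, 0, -1],
    [0.2, 0, 0, 0, -1],
    [0, 0, 0, 0, -1],
  ],
)

```text
time_s: 10.15
tcp_pos: [0.5592, 0.367, 0.2718]
eef_rot: [-2.003, -2.42, -0.001]
wrist_force: [-0.0, -0.3, -0.4]
width: 0.0001
```

```bash
python3 - <<'E'
from h import *
s=robot.state();print(s['time_s'],s['tcp_pos'],s['wrist_force'])
p=np.load('rack.npy');c,q=np.cos(p[2]),np.sin(p[2]);print(np.array([[c,q],[-q,c]])@(s['tcp_pos'][:2]-p[:2]))
im=shot('wrist','wrist8.png');im=shot('scene','scene8.png')
cv2.imwrite('pics/sc8.png',cv2.resize(im[60:320,150:430],None,fx=2.4,fy=2.3,interpolation=cv2.INTER_CUBIC))
E
```

```text
10.15 [0.55922861 0.36699122 0.27176589] [-0.01314806 -0.25681627 -0.4162615 ]
[0.00411563 0.14171673]
```

View pics/wrist8.png

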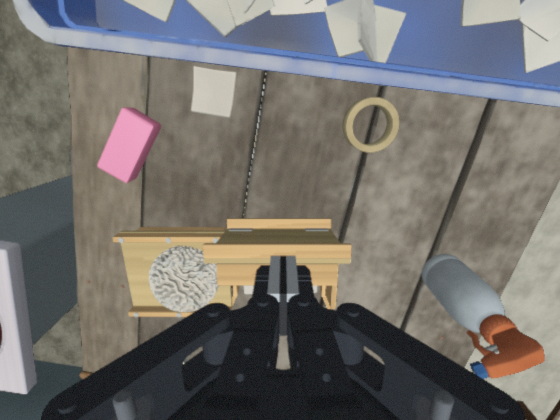

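View pics/sc8.png

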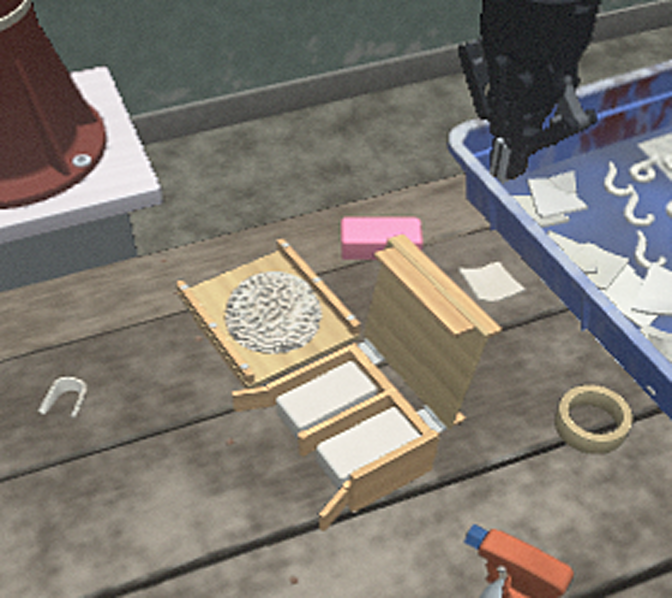

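```bash
python3 - <<'E'
from h import *
from fit import T
p=np.load('rack.npy')
print('obs rim rear top: R(358.4,203.4) L(313..316,162.6); front lip lower-front ends L(307,171) R(346,204)')
for th in(1.57,1.6,1.65,1.7,1.75,1.8):
    u=np.array([-np.cos(th),np.sin(th)]);n=np.array([np.sin(th),np.cos(th)])
    r=u*132+n*16+[68,37];l=u*132-n*25+[68,37]
    print(th,r.round(),[proj('scene',T(p,(x,*q)))[0].round(1).tolist() for q in(r,l) for x in(-70,70)])
E
```

```text
obs rim rear top: R(358.4,203.4) L(313..316,162.6); front lip lower-front ends L(307,171) R(346,204)
1.57 [ 84. 169.] [[309.9, 163.5], [350.8, 205.9], [293.9, 170.7], [333.8, 214.6]]
1.6 [ 88. 168.] [[311.4, 163.0], [352.3, 205.2], [295.5, 169.7], [335.5, 213.5]]
1.65 [ 94. 167.] [[313.9, 162.2], [354.9, 204.3], [298.1, 168.3], [338.4, 211.8]]
1.7 [101. 166.] [[316.3, 161.6], [357.4, 203.4], [300.8, 166.9], [341.2, 210.2]]
1.75 [107. 164.] [[318.7, 161.2], [359.7, 202.7], [303.4, 165.6], [344.0, 208.7]]
1.8 [114. 162.] [[320.9, 160.8], [362.1, 202.1], [306.0, 164.5], [346.7, 207.3]]
```

>>> apply_moves(
  series=[
    [0, 0, 0.4, 0, -1],
    [0, 0, 0.5, 0, -1],
    [0, 0, 0.5, 0, -1],
    [0, 0, 0.29, 0, -1],
    [-0.15, 0, 0, 0, -1],
    [-0.15, 0, 0, 0, -1],
    [-0.12, 0, 0, 0, -1],
    [-0.12, 0, 0, 0, -1],
    [-0.12, 0, 0, 0, -1],
    [-0.12, 0, 0, 0, -1],
  ],
)

```text
time_s: 11.25
tcp_pos: [0.5711, 0.3074, 0.1451]
eef_rot: [2.006, 2.417, 0.002]
wrist_force: [-0.5, 0.1, 1.1]
width: -0.0001
```

>>> apply_moves(
  series=[
    [-0.12, 0, 0, 0, -1],
    [-0.12, 0, 0, 0, -1],
    [-0.12, 0, 0, 0, -1],
    [-0.12, 0, 0, 0, -1],
    [-0.12, 0, 0, 0, -1],
    [-0.05, 0, 0, 0, -1],
    [0, 0, 0, 0, -1],
  ],
)

```text
time_s: 11.95
tcp_pos: [0.5797, 0.2597, 0.1443]
eef_rot: [2.007, 2.417, 0.0]
wrist_force: [-0.7, -0.5, 0.1]
width: 0.0
```

```bash
python3 - <<'E'
from h import *
s=robot.state();print(s['time_s'],s['tcp_pos'],s['wrist_force'])
im=shot('side','side9.png')
cv2.imwrite('pics/sd9.png',im[60:300,100:460])
E
```

```text
11.95 [0.57967954 0.2596631  0.14433096] [-0.70287245 -0.54252934  0.12416282]
```

View pics/sd9.png

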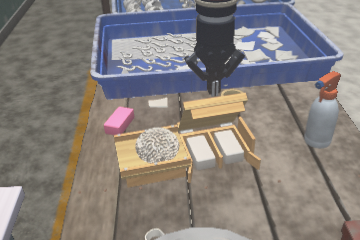

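>>> apply_moves(
  series=[
    [0, 0, -0.4, 0, -1],
    [0, 0, -0.4, 0, -1],
    [-0.1, -0.3, -0.4, 0, 0.4],
    [-0.1, -0.5, 0, 0, 0.4],
    [-0.1, -0.5, 0, 0, 0.4],
    [-0.1, -0.5, 0, 0, 0.4],
    [0, -0.5, 0, 0, 0.4],
    [0, -0.4, 0, 0, 0.4],
    [0, -0.2, 0, 0, 0.4],
    [0, 0, 0, -0.045, 0.4],
  ],
)

```text
time_s: 13.0
tcp_pos: [0.3699, 0.1909, 0.235]
eef_rot: [1.828, 2.554, 0.002]
wrist_force: [1.3, -0.3, 0.3]
width: 0.0603
```

>>> apply_moves(
  series=[
    [0, 0, 0, -0.0455, 0.4],
    [0, 0, 0, -0.0455, 0.4],
    [0, 0, 0, -0.0455, 0.4],
    [0, 0, 0, -0.0455, 0.4],
    [0, 0, 0, -0.0455, 0.4],
    [0, 0, 0, -0.0455, 0.4],
    [0, 0, 0, -0.0455, 0.4],
    [0, 0, 0, -0.0455, 0.4],
    [0, 0, 0, -0.0455, 0.4],
    [0, 0, 0, -0.0455, 0.4],
  ],
)

```text
time_s: 14.0
tcp_pos: [0.3712, 0.191, 0.2345]
eef_rot: [-0.301, 3.127, 0.0]
wrist_force: [-0.5, 0.5, -0.5]
width: 0.0599
```

```bash
cat > st.py <<'E'
from h import *
s=robot.state();print(s['time_s'],s['tcp_pos'],s['width'],s['wrist_force'])
p=np.load('rack.npy');c,q=np.cos(p[2]),np.sin(p[2]);print('rack',np.array([[c,q],[-q,c]])@(s['tcp_pos'][:2]-p[:2]),R.from_rotvec(s['eef_rot']).as_matrix()[:,1].round(3),s['qpos'].round(2))
E
python3 - <<'E'
from st import *
im=shot('side','side10.png');cv2.imwrite('pics/sd10.png',cv2.resize(im[100:300,180:420],None,fx=3,fy=3))
im=shot('scene','scene10.png');cv2.imwrite('pics/sc10.png',cv2.resize(im[120:320,180:420],None,fx=3,fy=3))
im=shot('wrist','wrist10.png')
E
```

```text
14.0 [0.37124161 0.19095596 0.23449435] 0.05988018649474064 [-0.46447457  0.4928329  -0.52665705]
rack [-0.21289322  0.00302759] [-0.191  0.982  0.   ] [ 0.16 -0.46 -0.4   1.63  0.   -0.03]
```

View pics/sd10.png

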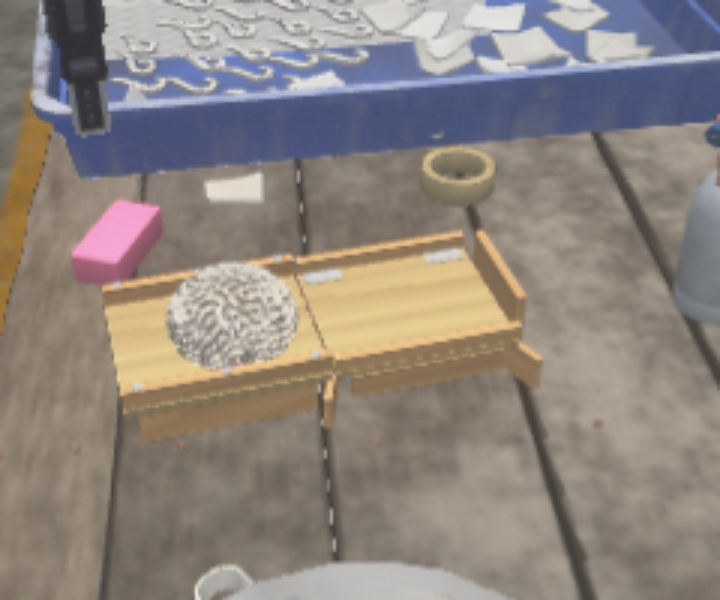

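View pics/sc10.png

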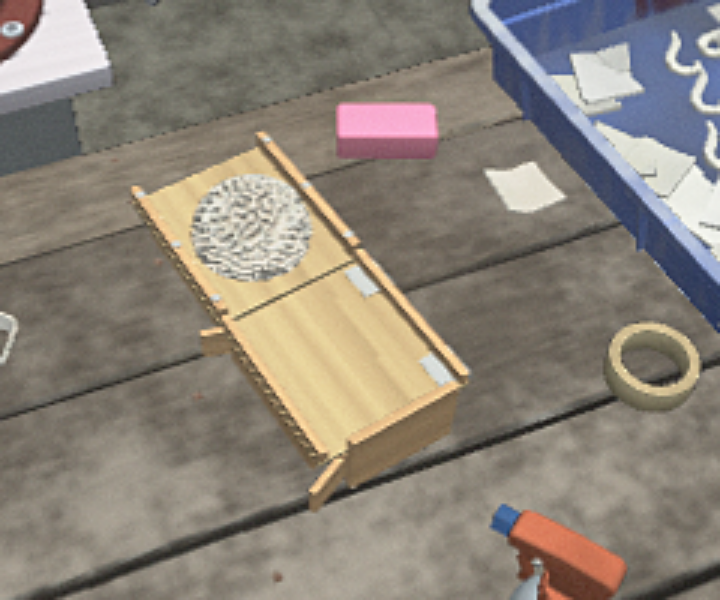

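View pics/wrist10.png

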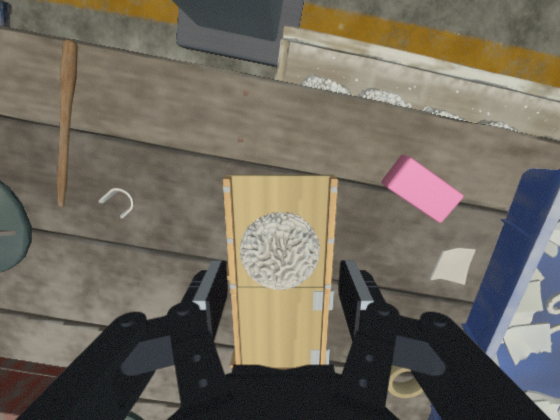

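>>> apply_moves(
  series=[
    [0, 0, 0.5, 0, 0.4],
    [0, 0, 0.5, 0, 0.4],
    [0, 0, 0.5, 0, 0.4],
    [0, 0, 0.5, 0, 0.4],
    [0, 0, 0.35, 0, 0.4],
    [0, 0, 0.15, 0, 0.4],
    [0, 0, 0, 0, 0.4],
    [-0.1, 0, 0, 0, 0.4],
    [-0.12, 0, 0, 0, 0.4],
    [-0.12, 0, 0, 0, 0.4],
  ],
)

```text
time_s: 15.15
tcp_pos: [0.3987, 0.1958, 0.049]
eef_rot: [-0.289, 3.125, 0.001]
wrist_force: [0.1, -0.3, -0.3]
width: 0.0597
```

```bash
python3 - <<'E'
from st import *
im=shot('side','side11.png');cv2.imwrite('pics/sd11.png',cv2.resize(im[100:300,180:420],None,fx=3,fy=3))
im=shot('wrist','wrist11.png')
E
```

```text
15.15 [0.39868325 0.19580044 0.04896372] 0.059702214239917235 [ 0.10047908 -0.30253739 -0.28676926]
rack [-0.18502842  0.00277206] [-0.183  0.983 -0.   ] [ 0.16 -0.35 -0.65  1.26  0.   -0.02]
```

View pics/sd11.png

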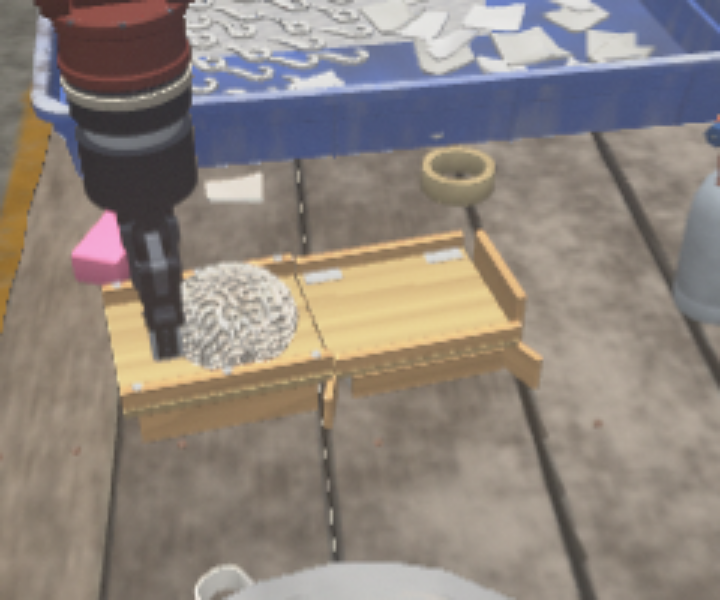

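View pics/wrist11.png

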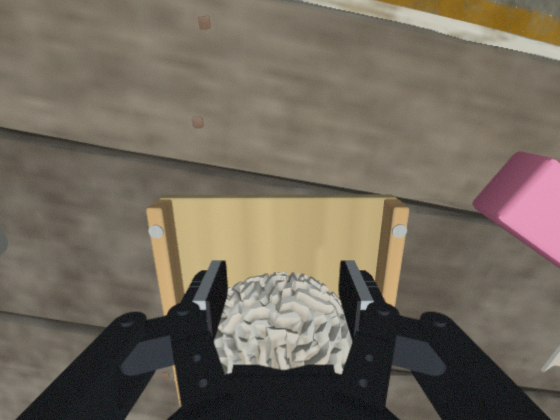

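>>> apply_moves(
  series=[
    [-0.1, 0, 0, 0, 0.4],
    [-0.15, 0, 0, 0, 0.4],
    [-0.15, 0, 0, 0, 0.4],
    [-0.16, 0, 0, 0, 0.4],
    [-0.16, 0, 0, 0, 0.4],
    [-0.16, 0, 0, 0, 0.4],
    [-0.16, 0, 0, 0, 0.4],
    [-0.16, 0, 0, 0, 0.4],
    [-0.16, 0, 0, 0, 0.4],
    [-0.16, 0, 0, 0, 0.4],
  ],
)

```text
time_s: 16.25
tcp_pos: [0.5093, 0.2166, 0.0473]
eef_rot: [-0.29, 3.128, 0.0]
wrist_force: [-0.3, -0.0, -0.4]
width: 0.0596
```

```bash
python3 - <<'E'
from st import *
im=shot('side','side12.png');cv2.imwrite('pics/sd12.png',cv2.resize(im[100:300,180:420],None,fx=3,fy=3))
E
```

```text
16.25 [0.50928035 0.21659294 0.04727204] 0.05955807189007044 [-0.26572508 -0.04317064 -0.40099744]
rack [-0.07249398  0.00298881] [-0.184  0.983  0.   ] [ 0.17  0.01 -0.33  1.22  0.   -0.02]
```

View pics/sd12.png

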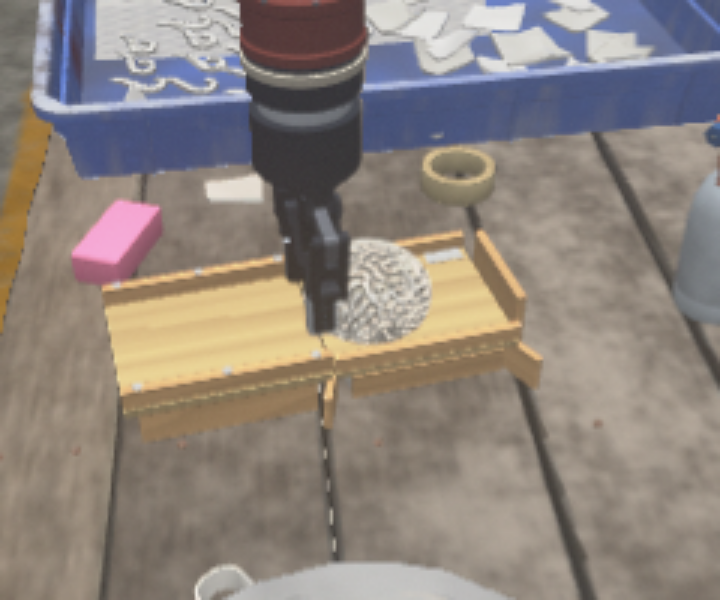

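>>> apply_moves(
  series=[
    [-0.13, 0, 0, 0, 0.4],
    [-0.13, 0, 0, 0, 0.4],
    [-0.1, 0, 0, 0, 0.4],
    [-0.08, 0, 0, 0, 0.4],
    [-0.04, 0, 0, 0, 0.4],
    [0, 0, 0, 0, 0.4],
  ],
)

```text
time_s: 16.9
tcp_pos: [0.5441, 0.2231, 0.0469]
eef_rot: [-0.291, 3.128, 0.0]
wrist_force: [-0.7, -0.2, 1.2]
width: 0.0599
```

>>> apply_moves(
  series=[
    [0.15, 0, 0, 0, 0.4],
    [0.3, 0, -0.1, 0, 0.4],
    [0.4, 0, -0.3, 0, 0.4],
    [0.4, 0, -0.4, 0, 0.4],
    [0.4, 0, -0.4, 0, 0.4],
    [0.4, 0, -0.4, 0, 0.4],
    [0, 0, -0.4, 0, 0.4],
    [0, 0, 0, 0, 0.4],
  ],
)

```text
time_s: 17.7
tcp_pos: [0.394, 0.195, 0.2012]
eef_rot: [-0.291, 3.12, 0.001]
wrist_force: [0.4, 0.2, -0.8]
width: 0.0598
```

```bash
python3 - <<'E'
from st import *
im=shot('side','side13.png');cv2.imwrite('pics/sd13.png',cv2.resize(im[120:280,200:400],None,fx=3.5,fy=3.5,interpolation=cv2.INTER_CUBIC))
im=shot('scene','scene13.png');cv2.imwrite('pics/sc13.png',cv2.resize(im[150:320,205:375],None,fx=3.5,fy=3.5,interpolation=cv2.INTER_CUBIC))
E
```

```text
17.7 [0.39404301 0.19501243 0.20121294] 0.059812123883284135 [ 0.35790022  0.16413523 -0.84951763]
rack [-0.18973451  0.00284591] [-0.185  0.983 -0.   ] [ 0.16 -0.41 -0.42  1.55  0.   -0.03]
```

View pics/sd13.png

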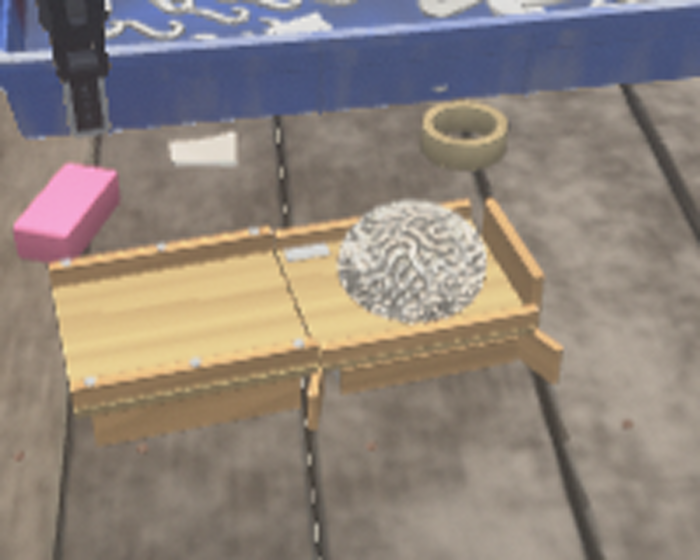

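View pics/sc13.png

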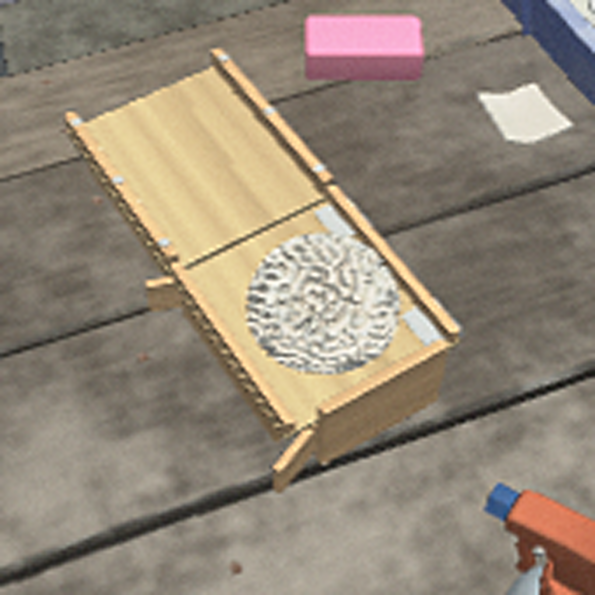

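```bash
python3 - <<'E'
from h import *
from fit import T,sc,sd
from scipy.optimize import least_squares
p=np.load('rack.npy')
def dome(c,n):
    th=np.linspace(0,2*np.pi,60)
    pts=[(c[0]+48.5*np.sqrt(1-k*k)*np.cos(t),c[1]+48.5*np.sqrt(1-k*k)*np.sin(t),40+51*k) for k in np.linspace(0,1,12) for t in th]
    q=proj(n,T(p,pts));return np.r_[q.min(0),q.max(0)]
bb={'scene':np.r_[sc(246,232),sc(402,374)],'side':np.r_[sd(337,199),sd(488,323)]}
f=lambda c:np.concatenate([dome(c,n)-bb[n] for n in bb])
d=least_squares(f,[0,0]);print(d.x,f(d.x).round(1))
E
```

```text
[7.83292194 4.69917682] [ 0.3  0.9 -0.6  1.1 -0.3 -0.4 -1.2 -0.7]
```

The dome measures at about (8, 5) mm in the rack frame, well inside the limits. The divider is flat and the gripper is clear, so I'll hand in.

```bash
python3 -c "
from h import *
print(robot.finish_job())"
```

```text
the job is handed in; nothing more can be done
None
```

The rack is packed and the job was handed in at about 18 s of the 61 s allowed. `finish_job` reports no verdict, so the results below are my own checks.

- **Block:** I gripped the loose block, lined it up with the cell and slid its front half in. I then pushed it home with closed fingers until it met the back stop, at about 12 N. Its rear end was flush with the mouth.
- **Divider:** I tipped it over from behind and it sank shut. It looks flat in both the side and scene pictures, but I did not measure its angle.
- **Dome:** I pushed it along the feed shelf with the half-open jaws. It ended at about x = 8, y = 5 mm in the rack frame, standing on the divider and within the limits.
- **Rest of the scene:** The tape, petal and pink block look unmoved in the last pictures. The cuff is outside those crops, and the packed block is hidden under the divider. It showed no sign of being moved while it was still visible. The gripper is clear of everything.

The cameras disagreed by up to about 8 mm on the loose block's first position. I used the wrist camera's estimate, which lay between the other two, and the contact at the back stop agreed with it. No check failed.

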